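# Reset the telescoping length stop by one hole and butt the rail against it

## Robot

A 7-joint arm with a two-finger parallel gripper is mounted at the origin on the work surface. World frame = base frame: x ahead of the robot, y to its left, z up, the work surface at z = 0. Lengths are in m, angles in degrees, forces in N, time in s.
With the tool pointing down it reaches from about 0.425 to 0.875 m from the base axis. Payload 4.7 kg.
Tool frame: the origin (TCP) lies on the centre line of the jaws, within the pads' length; the fingertips stand 25 mm ahead of it and the grasp point (between the pads) lies 6 mm ahead of it; z points along the fingers, y is the direction in which the jaws open and shut (so a half turn about z gives the same grasp; the last joint's range is limited). The gripper opens to 87 mm and grips with 3 to 60 N. Pads are 19 mm wide; open, the fingers measure 117 mm over their backs; the gripper's body (75 mm by 190 mm) begins 51 mm behind the grasp point.
Start: joints at [0.808, 18.392, -4.016, 83.108, 1.295, 78.541, -3.26], TCP at [0.65, -0, 0.248] pointing down, gripper open.
Joint ranges: [-163.93, 163.93], [-17.29, 119.83], [-79.2, 71.16], [3.27, 140.29], [-89.18, 269.18], [5.43, 117.66], [-154.24, 154.24]. Speed limits (degrees/s): [147.25, 147.25, 180, 180, 180, 180, 180].

## Interface

Orientations are given as [roll, pitch, yaw] about the fixed x, y, z axes, in that order (R = Rz(yaw) Ry(pitch) Rx(roll)).
In Python, from cell import env gives the robot as it stands.
- The arm moves only by the shell command python3 -m creep 'ROWS' [OPENING] [FORCE]. ROWS is JSON, a list of rows, each an object of numbers: "tx", "ty", "tz": the shift along the tool's x, y, z in m; "rx", "ry", "rz": the turn, a rotation vector about the tool's x, y, z in degrees. In form: [{"tx": .., "ty": .., "tz": .., "rx": .., "ry": .., "rz": ..}, ...]. A call has 1 to 20 rows; each row shifts and turns the commanded pose from where the row before left it, along the tool's axes as they then stand; what a row does not reach is not made up. A row lasts 1/8 s, in which the tool goes at most 62.5 mm and 10.7 degrees, less where a joint would pass 70% of its speed; a pose out of reach is approached as far as the arm can. A call is refused whole if a number of a shift passes 0.0625 or a number of a turn 10.7, either way. A call with a gripper value outside its range is refused whole. OPENING is the finger opening in m, from 0 to 0.087, set as the call begins (- or left out, the last holds). The fingers move at their own pace and stop on an object; FORCE is the grip in N (left out, the last holds). Time passes only in rows, so rows that do not move let the fingers close. It gives the time, the measured TCP pose, the force and the opening at its end, in the units of the state.
- env.get_obs(): the state, without advancing time (a new reading comes with each control period).
- env.read_camera(name): name is "scene" or "side" or "wrist"; returns a dict with "pixels" (480x640x3 uint8, red, green, blue), "intrinsics" (3x3 intrinsics, pixels), "R" (3x3) and "t" (3): a world point X has camera coordinates R X + t. Camera axes: x right, y down, z forward; pixel columns grow to the right and rows downward; lengths in m; the calibration is good to about 2 mm. The wrist camera is an equidistant fisheye: a pixel r from the principal point sees the ray r / f radians off the axis. A picture is of the moment at which its call begins. There is no depth.
- env.sign_off(): hands the job in, once; it reports no verdict.
The state is a dict: "time_s": time; "qpos": joint angles; "joint_velocities": joint speeds; "effort": joint torques, N m; "tool_pos": TCP position; "tool_rot": TCP orientation; "force": force on the tool from outside, world axes, zero at the start; "wrist_torque": the same for the moment, N m; "grip_width": finger opening in m.
Only numpy, scipy, OpenCV 4.12 (cv2) and the standard library are available. Lean on these libraries where they do the work, as an engineer would, in place of code of your own. Each camera call takes 0.05 s, during which the arm holds its last target.

## Task

The length stop is set one hole too short for the next rail: squeeze in its two spring buttons, draw the outer tube out, away from the magnetic foot, by one hole, and let both buttons snap fully out through the next holes. Then push the long aluminium channel, square and centred, end-on against the stop plate, firmly enough to take up the play in the lock but without forcing anything, and leave it there. Do not wrench the tube against its locked buttons, and leave the other things on the table where they are.

Things in the scene. Friction and masses are not known exactly. Their poses are not given: they have to be found in the camera images.
- stop: The length stop, level on the table: magnetic foot (steel block 95 x 75 x 89 mm, fast on the table, black switch knob on top) and a fixed steel inner tube; an outer aluminium tube slides on that. Origin: on the table under the foot. x points along the tubes from foot to stop plate, z up. Tube axis 38 mm above the table. The foot ends 30 mm along x.
- buttons_mid (a point): Point on the tube axis midway between the two spring buttons, 185 mm along x from the stop's origin, 38 mm above the table, same axes as the stop; fixed to it. The buttons are 12 mm round-ended pins, one on each side (+y, -y), standing 6 mm proud of the outer tube through 13.5 mm holes: 44 mm over both tips, 32 mm over the tube. Springs: 1.7 N each, 2.9 N when flush.
- outer_tube (a joint): How far the outer tube (32 x 32 mm, 180 mm long, 22 to 54 mm above the table, friction 3 to 6 N) is drawn out along the stop's x, in m. 0: its first hole pair, 35 mm from the back of the stop plate, is on the buttons (start). The next pair (wanted) comes on the buttons somewhere from 0.036 to 0.054: its place varies and is not measured. The last pair: 0.090. A snapped button blocks the tube both ways with 0.75 mm play.
- first_hole (a point): Point on the outer tube's axis midway between its first pair of holes; moves with the tube, same axes as the stop; at buttons_mid at the start. Flat pads squeeze the buttons only flush and then bear on the tube too; while so squeezed, drawing the tube with 8 to 15 N makes the round ends ride in under its wall, where they stay until the next holes come and they snap out: felt as the tube being blocked.
- stop_face (a point): Centre line of the outer face of the stop plate at the far end of the outer tube, 15 mm above the table. The plate is steel, 8 mm thick, 56 mm wide, from 4 to 56 mm above the table. Its x axis points out of the face (away from the foot). It moves with the outer tube, 43 mm beyond the centre of the first hole.
- rail: The long aluminium channel to be located: 150 mm long (its x axis), 40 mm wide (y), 32 mm high, 3 mm walls, legs down on the table, 160 g or so. Origin at the centre of its underside. It starts beyond the stop plate, out of line with it.
- rail_end (a point): Middle of the end of the rail that faces the stop plate, 15 mm above its underside; 75 mm from the rail's origin towards its -x end. Same axes as the rail.
- short_rail: Another channel, 75 x 30 x 22 mm: not the one to be located. Leave alone.
- hammer: Hammer with a thick handle, 260 mm long along x (head at the +x end), about 30 mm high, origin at the middle of its underside. Leave alone.
- magnet_square: Triangular welding magnet, two 85 mm legs, 18 mm high, origin 30 mm in from both legs. Leave alone.
- cover_plates: Stack of punched cover plates, 85 x 55 x 20 mm. Leave alone.
- finned_block: Finned aluminium heat sink, 70 x 90 x 28 mm. Leave alone.
- bar_clamp: Bar clamp lying flat, about 230 mm long along x, 26 mm high, arms towards -y. Leave alone.
- wire_brush: Wire brush, 200 mm long along x, about 20 mm high. Leave alone.
There are look-alikes about, which are no part of the job. What is shaped like the rail but green or yellow is not meant.

How it is judged:
By the outcome, as a careful person would: the job done as asked, in the order asked, and still so for the second after the job is handed in, with the robot touching nothing.
It also fails if it takes over 66 s, if anything falls off the work surface, if the arm or the gripper's body presses on something with over 40 N, if the wrist force passes 120 N, or if a joint passes its speed limit or range.

## Working session

There is one attempt and no reset: what is moved stays moved. The work goes in short steps, Python scripts to look and compute and a shell command to move; the robot and the scene stay as the last step left them, time stands still between calls to the robot, and variables do not carry over. Pictures are saved under pics/ and viewed, and the job is handed in when it is done.

```bash
ls; mkdir -p pics
python3 - <<'E'
from cell import env
import cv2,pickle
o=env.get_obs(); print({k:o[k] for k in('time_s','tool_pos','tool_rot','force','grip_width')})
for n in('scene','side','wrist'):
    c=env.read_camera(n); pickle.dump(c,open(f'pics/{n}0.pkl','wb')); cv2.imwrite(f'pics/{n}0.png',c['pixels'][:,:,::-1]); print(n,c['intrinsics'],c['R'],c['t'])
E
```

```text
pics
{'time_s': 0.0, 'tool_pos': array([ 6.49483636e-01, -6.42624896e-05,  2.46421826e-01]), 'tool_rot': array([-1.79887598e+02,  6.75269076e-03,  9.00018029e+01]), 'force': array([ 0.62322163, -0.11637693, -0.51316481]), 'grip_width': 0.08723306841503294}
scene [[536.46628597   0.         314.15498415]
 [  0.         536.46628597 238.39824423]
 [  0.           0.           1.        ]] [[-6.31481488e-01  7.75390716e-01 -6.06555782e-04]
 [ 4.49007429e-01  3.65035575e-01 -8.15561989e-01]
 [-6.32157779e-01 -5.15284647e-01 -5.78669400e-01]] [ 0.35789089 -0.16877111  1.64742945]
side [[463.25809062   0.         321.07567672]
 [  0.         463.25809062 238.79557728]
 [  0.           0.           1.        ]] [[-0.95555485 -0.29433418  0.01680252]
 [-0.18619449  0.55832775 -0.80845639]
 [ 0.22857504 -0.77565296 -0.58831619]] [0.50170099 0.15327128 1.08397221]
wrist [[371.64829954   0.         316.66566548]
 [  0.         371.64829954 238.80968247]
 [  0.           0.           1.        ]] [[ 9.99999616e-01 -7.30197072e-04 -4.85155821e-04]
 [-5.75481868e-04 -9.64230887e-01  2.65063136e-01]
 [-6.61350554e-04 -2.65062755e-01 -9.64230936e-01]] [-0.64928776 -0.03067899  0.38990167]
```

View pics/scene0.png

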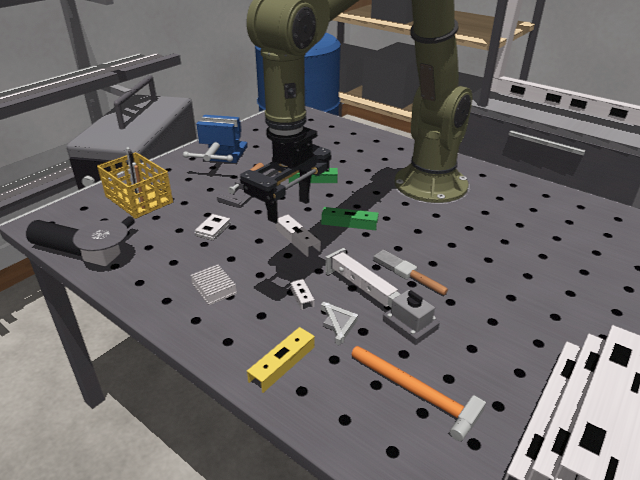

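View pics/side0.png

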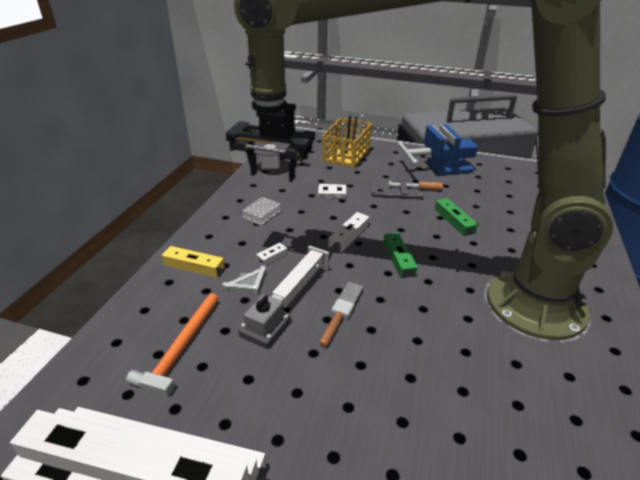

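View pics/wrist0.png

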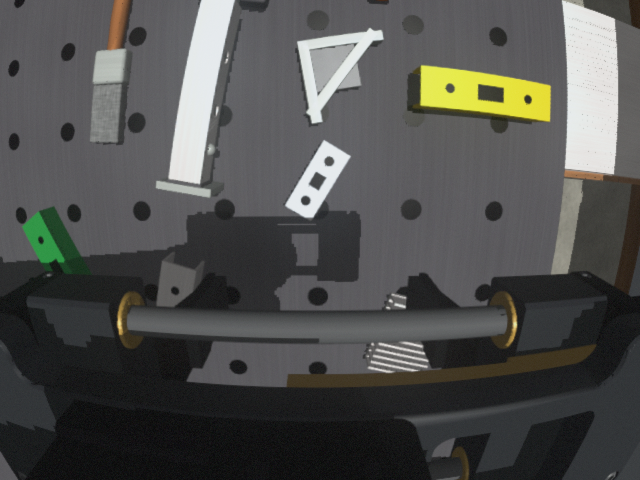

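Run:
```python
import cv2
def crop(n,x0,y0,x1,y1,s,out):
    im=cv2.imread(f'pics/{n}0.png')[y0:y1,x0:x1]
    cv2.imwrite(f'pics/{out}.png',cv2.resize(im,None,fx=s,fy=s,interpolation=cv2.INTER_CUBIC))
crop('scene',270,200,450,350,4,'s_crop')
crop('side',230,200,380,350,4,'d_crop')
crop('wrist',140,0,280,310,2,'w_crop')
```

```text
(no output)
```

View pics/s_crop.png

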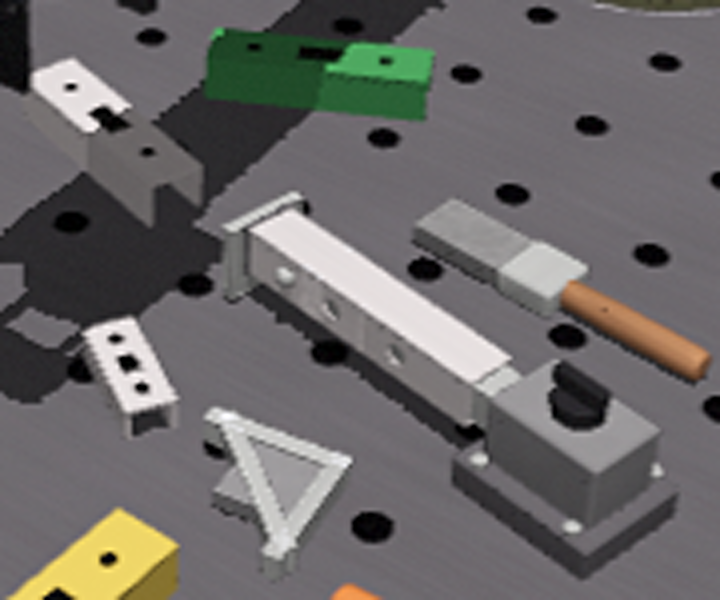

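View pics/d_crop.png

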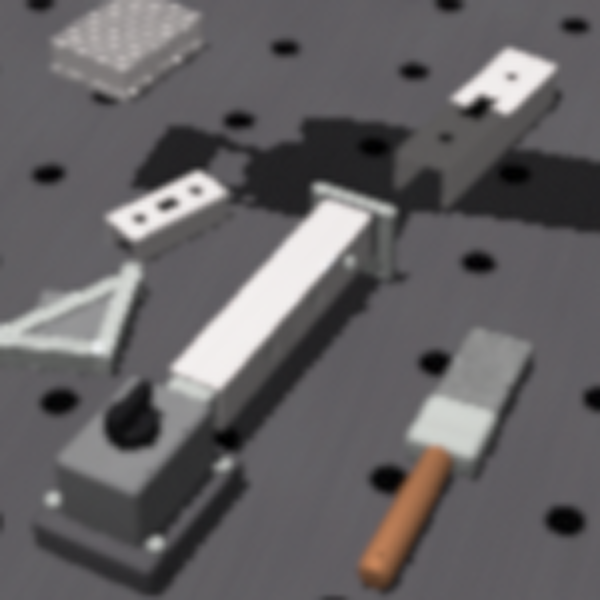

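View pics/w_crop.png

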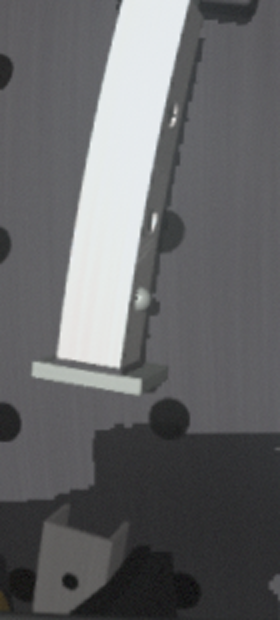

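```bash
cat > h.py <<'E'
import numpy as np,pickle,cv2
from scipy.optimize import least_squares
def proj(c,X):
    X=np.atleast_2d(X); p=X@np.array(c['R']).T+np.array(c['t']); K=np.array(c['intrinsics'])
    if c.get('fish'):
        r=np.hypot(p[:,0],p[:,1]); th=np.arctan2(r,p[:,2]); s=th/np.maximum(r,1e-9)
        q=p[:,:2]*s[:,None]
    else: q=p[:,:2]/p[:,2:]
    return q*[K[0,0],K[1,1]]+K[:2,2]
def ld(f):
    c=pickle.load(open(f,'rb')); c['fish']='wrist' in f; return c
def W(pose,P):
    x,y,a=pose; P=np.atleast_2d(P); c,s=np.cos(a),np.sin(a)
    return np.c_[x+c*P[:,0]-s*P[:,1],y+s*P[:,0]+c*P[:,1],P[:,2]]
def fit(obs,p0):
    # obs: list (cam, model pt m, pixel)
    f=lambda p:np.concatenate([(proj(c,W(p,np.array(P)))[0]-u) for c,P,u in obs])
    r=least_squares(f,p0,loss='soft_l1',f_scale=1.5)
    return r.x,f(r.x).reshape(-1,2)
E
cat > f1.py <<'E'
from h import *
s,d,w=ld('pics/scene0.pkl'),ld('pics/side0.pkl'),ld('pics/wrist0.pkl')
S=lambda u,v:np.array([u/4+270,v/4+200]); D=lambda u,v:np.array([u/4+230,v/4+200]); Q=lambda u,v:np.array([u/2+140,v/2])
mm=lambda *a:np.array(a)/1000
O=[(s,mm(220,16,54),S(250,232)),(s,mm(220,-16,54),S(290,210)),(s,mm(40,16,54),S(475,380)),(s,mm(40,-16,54),S(513,358)),
(s,mm(185,22,38),S(285,275)),(s,mm(95,16,38),S(395,352)),(s,mm(228,28,56),S(225,225)),(s,mm(228,-28,56),S(297,193)),
(d,mm(220,16,54),D(322,203)),(d,mm(220,-16,54),D(372,213)),(d,mm(40,16,54),D(172,370)),(d,mm(40,-16,54),D(220,388)),
(w,mm(220,-16,54),Q(57,357)),(w,mm(220,16,54),Q(122,368)),(w,mm(228,-28,56),Q(33,376)),(w,mm(228,28,56),Q(141,393)),(w,mm(220,28,56),Q(141,379)),(w,mm(185,21,38),Q(143,298))]
p,r=fit(O,[0.55,0.25,-1.6]); print('stop',p[:2],np.degrees(p[2])); print(r.round(1).tolist())
for n in(43,47,51,40,45,48): 
    print(n, ((proj(s,W(p,mm(185-n,16,38)))[0]-[270,200])*4).round(0),((proj(w,W(p,mm(185-n,16,38)))[0]-[140,0])*2).round(0))
R=[(s,mm(-75,20,32),S(153,190)),(s,mm(-75,-20,32),S(201,166)),(s,mm(-75,20,0),S(153,223)),(s,mm(75,20,32),S(30,72)),(s,mm(75,-20,32),S(73,58)),
(d,mm(-75,20,0),D(395,182)),(d,mm(-75,-20,0),D(443,207)),(d,mm(75,20,32),D(511,47)),(d,mm(75,-20,32),D(558,67)),
(w,mm(-75,-20,0),Q(68,507)),(w,mm(-75,20,0),Q(128,523))]
q,r=fit(R,[0.5,-0.1,-1.6]); print('rail',q[:2],np.degrees(q[2])); print(r.round(1).tolist())
for nm,pt in (('mid',W(p,mm(185,0,38))),('face',W(p,mm(228,0,15))),('rail_end',W(q,mm(-75,0,15)))): print(nm,pt.round(4))
E
python3 f1.py
```

```text
stop [0.56523338 0.25283732] -100.32875743953203
[[-0.5, -1.4], [-0.4, -1.2], [-0.2, 0.4], [0.5, -0.5], [-1.1, 1.3], [1.0, 0.3], [-0.3, 0.1], [-0.8, -1.1], [0.6, -0.9], [-0.4, 0.4], [-0.8, 1.0], [-0.4, 1.3], [-0.3, 2.2], [-1.4, 1.6], [-1.2, -0.5], [-0.3, -0.1], [0.8, -1.6], [2.9, -0.8]]
43 [340. 312.] [153. 206.]
47 [345. 316.] [154. 198.]
51 [350. 319.] [156. 189.]
40 [336. 310.] [152. 212.]
45 [342. 314.] [154. 202.]
48 [346. 316.] [155. 195.]
rail [ 0.48189378 -0.12522124] -106.98735233352265
[[-1.5, -1.7], [-0.2, -1.0], [-1.4, 0.3], [-1.6, 0.2], [0.5, -0.8], [-0.5, 1.7], [0.1, 0.7], [-0.5, 0.9], [-0.0, 0.4], [-1.6, -1.5], [0.5, 0.6]]
mid [[0.5321 0.0708 0.038 ]]
face [[0.5244 0.0285 0.015 ]]
rail_end [[ 0.5038 -0.0535  0.015 ]]
```

```bash
cat >> h.py <<'E'
def delta(o,target,yaw):
    from scipy.spatial.transform import Rotation as R
    r=R.from_euler('xyz',o['tool_rot'],degrees=True)
    t=R.from_euler('xyz',[180,0,yaw],degrees=True)
    d=np.array(target)-o['tool_pos']
    print('turn first (rotvec deg tool):',(r.inv()*t).as_rotvec(degrees=True).round(2),' then shift mm:',(t.inv().apply(d)*1000).round(1))
def st(o): print('t',round(o['time_s'],2),'pos',(np.array(o['tool_pos'])*1000).round(2),'rot',np.round(o['tool_rot'],2),'F',np.round(o['force'],1),'tau',np.round(o['wrist_torque'],2),'w',round(o['grip_width']*1000,2))
E
python3 - <<'E'
from h import *; from cell import env
o=env.get_obs(); st(o); delta(o,[0.5321,0.0708,0.15],79.7)
p=[.5652,.2528,np.radians(-100.33)]
s=ld('pics/scene0.pkl')
# short rail etc in stop frame, ground plane
for n,u in (('short near-corner',(270+130/4,200+432/4)),('short left top',(270+85/4,200+328/4)),('short right',(270+178/4,200+400/4)),('magsq tip',(270+210/4,200+415/4)),('brush',(270+415/4,200+240/4)),('brush end',(270+455/4,200+198/4)),('brush near',(270+550/4,200+315/4))):
    K=s['intrinsics'];z=0.02
    d=s['R'].T@np.array([(u[0]-K[0,2])/K[0,0],(u[1]-K[1,2])/K[1,1],1]); C=-s['R'].T@s['t']
    X=C+d*(z-C[2])/d[2]; c,si=np.cos(p[2]),np.sin(p[2]); v=X[:2]-p[:2]
    print(n,(c*v[0]+si*v[1]).round(3),(-si*v[0]+c*v[1]).round(3))
E
```

```text
t 0.15 pos [ 6.4961e+02 -5.0000e-02  2.4672e+02] rot [-179.92    0.     90.  ] F [0.5 0.4 0.4] tau [-0.02  0.03 -0.01] w 87.2
turn first (rotvec deg tool): [-8.00e-02  1.00e-02  1.03e+01]  then shift mm: [  48.7 -128.3   96.7]
short near-corner 0.158 0.157
short left top 0.242 0.122
short right 0.16 0.121
magsq tip 0.14 0.116
brush 0.177 -0.082
brush end 0.191 -0.132
brush near 0.076 -0.09
```

```bash
python3 -m creep '[{"rz":10.3},{"tx":0.016,"ty":-0.043,"tz":0.02},{"tx":0.016,"ty":-0.043,"tz":0.02},{"tx":0.0165,"ty":-0.042,"tz":0.02},{}]' 0.06 25
python3 - <<'E'
from h import *; from cell import env
o=env.get_obs(); st(o)
for n in('scene','wrist'):
    c=env.read_camera(n); pickle.dump(c,open(f'pics/{n}1.pkl','wb')); cv2.imwrite(f'pics/{n}1.png',c['pixels'][:,:,::-1])
E
```

```text
t 0.15 pos [ 6.4961e+02 -5.0000e-02  2.4672e+02] rot [-179.92    0.     90.  ] F [0.5 0.4 0.4] tau [-0.02  0.03 -0.01] w 87.2$[0]: bad value
```

View pics/wrist1.png

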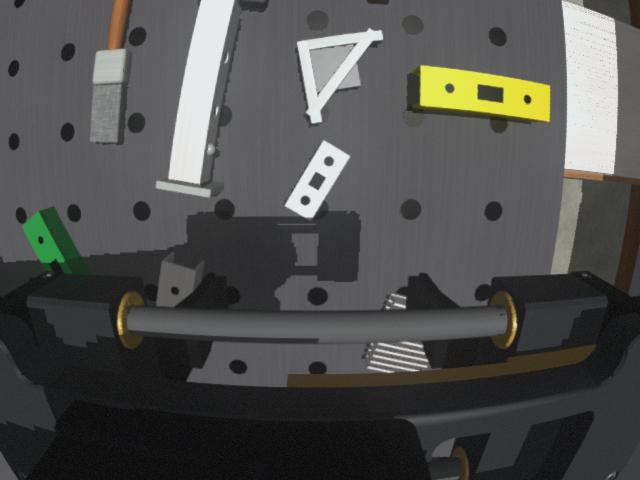

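View pics/scene1.png

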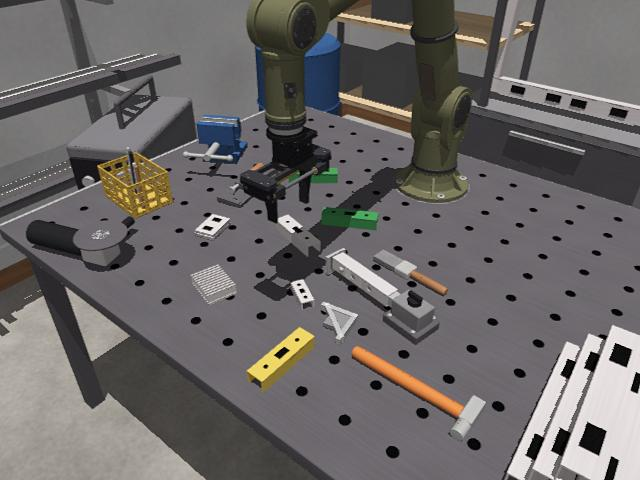

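The call was refused because each row needs all six keys. Nothing moved, so I'm sending it again in full form.

```bash
python3 -m creep '[{"tx":0,"ty":0,"tz":0,"rx":0,"ry":0,"rz":10.3},{"tx":0.016,"ty":-0.043,"tz":0.02,"rx":0,"ry":0,"rz":0},{"tx":0.016,"ty":-0.043,"tz":0.02,"rx":0,"ry":0,"rz":0},{"tx":0.0165,"ty":-0.042,"tz":0.02,"rx":0,"ry":0,"rz":0},{"tx":0,"ty":0,"tz":0,"rx":0,"ry":0,"rz":0}]' 0.06 25
python3 - <<'E'
from h import *; from cell import env
o=env.get_obs(); st(o)
for n in('scene','wrist'):
    c=env.read_camera(n); pickle.dump(c,open(f'pics/{n}1.pkl','wb')); cv2.imwrite(f'pics/{n}1.png',c['pixels'][:,:,::-1])
E
```

```text
time_s: 0.88
tool_pos: [0.5286, 0.0729, 0.1854]
tool_rot: [-179.7, 0.1, 80.0]
force: [1.3, 0.2, 0.5]
grip_width: 0.0605
t 0.88 pos [528.6   72.89 185.43] rot [-1.797e+02  6.000e-02  7.997e+01] F [1.3 0.2 0.5] tau [-0.04 -0.01 -0.06] w 60.53
```

View pics/wrist1.png

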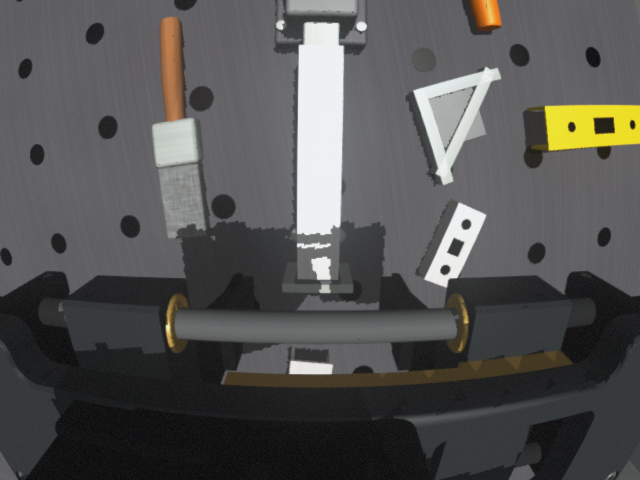

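Run:
```python
import cv2,numpy as np
im=cv2.imread('pics/wrist1.png')
a=cv2.resize(im[190:310,260:380],None,fx=4,fy=4,interpolation=cv2.INTER_CUBIC)
b=cv2.resize(im[0:120,260:380],None,fx=4,fy=4,interpolation=cv2.INTER_CUBIC)
c=np.hstack([a,b])[:, :]; c=cv2.resize(c,(800,400)); c=np.clip(c.astype(float)*1.5,0,255).astype('uint8')
cv2.imwrite('pics/wc1.png',c)
```

```text
(no output)
```

View pics/wc1.png

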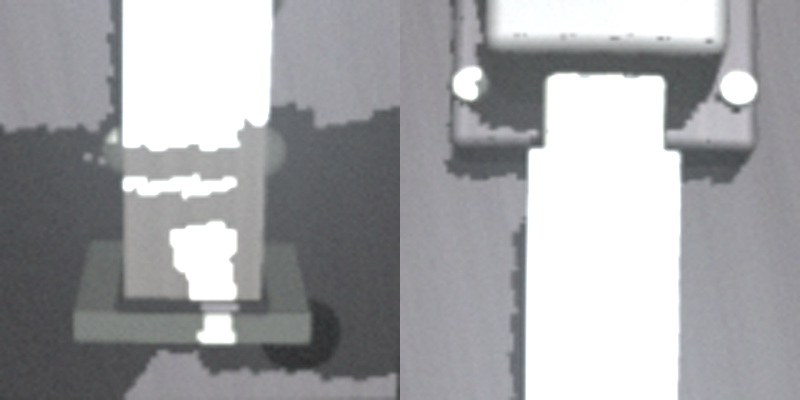

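```bash
cat >> f1.py <<'E'
w1=ld('pics/wrist1.pkl'); A=lambda u,v:np.array([260+u*.3,190+v*.3]); B=lambda u,v:np.array([260+(u-400)*.3,v*.3])
O1=[(w1,mm(228,-28,56),A(73,343)),(w1,mm(228,28,56),A(311,343)),(w1,mm(220,-28,56),A(73,312)),(w1,mm(220,28,56),A(311,312)),(w1,mm(220,-16,54),A(122,298)),(w1,mm(220,16,54),A(267,299)),(w1,mm(185,22,38),A(285,152)),(w1,mm(185,-22,38),A(101,152)),(w1,mm(40,-16,54),B(527,150)),(w1,mm(40,16,54),B(681,150))]
p1,r=fit(O1,p); print('wrist only',p1[:2],np.degrees(p1[2]),W(p1,mm(185,0,38))); print(r.round(1).tolist())
p2,r=fit(O+O1,p); print('all',p2[:2],np.degrees(p2[2]),W(p2,mm(185,0,38))); print(r[-10:].round(1).tolist())
E
python3 f1.py | tail -4
python3 - <<'E'
from h import *; from cell import env
o=env.get_obs(); st(o)
E
```

```text
wrist only [0.56694317 0.25139784] -100.8997050194253 [[0.53196145 0.06973529 0.038     ]]
[[0.2, -0.5], [-0.2, 0.3], [-0.0, -0.5], [0.3, 0.2], [0.7, 3.0], [-1.9, 3.1], [0.4, -1.1], [0.4, -1.7], [0.5, -0.4], [-1.1, 0.2]]
all [0.56661079 0.25189516] -100.7716828402899 [[0.53203507 0.07015491 0.038     ]]
[[0.3, -0.9], [-0.0, -0.3], [0.0, -1.0], [0.4, -0.3], [0.8, 2.5], [-1.8, 2.6], [0.4, -1.7], [0.4, -2.2], [0.1, -0.9], [-1.6, -0.4]]
t 0.97 pos [532.91  70.54 187.87] rot [1.7994e+02 1.0000e-02 7.9740e+01] F [-0.1 -0.2 -0.4] tau [ 0.01 -0.01 -0.  ] w 60.46
```

Run:
```python
from h import *; from cell import env
o=env.get_obs(); st(o); delta(o,[.532,.0701,.044],79.3)
```

```text
t 0.97 pos [532.91  70.54 187.87] rot [1.7994e+02 1.0000e-02 7.9740e+01] F [-0.1 -0.2 -0.4] tau [ 0.01 -0.01 -0.  ] w 60.46
turn first (rotvec deg tool): [0.06 0.01 0.44]  then shift mm: [ -0.6  -0.8 143.9]
```

Descending over the buttons with the jaws 60 mm open, then closing gently at 5 N.

```bash
python3 -m creep '[{"tx":-0.0006,"ty":-0.0008,"tz":0.048,"rx":0,"ry":0,"rz":0.45},{"tx":0,"ty":0,"tz":0.048,"rx":0,"ry":0,"rz":0},{"tx":0,"ty":0,"tz":0.03,"rx":0,"ry":0,"rz":0},{"tx":0,"ty":0,"tz":0.018,"rx":0,"ry":0,"rz":0},{"tx":0,"ty":0,"tz":0,"rx":0,"ry":0,"rz":0},{"tx":0,"ty":0,"tz":0,"rx":0,"ry":0,"rz":0}]' 0.06 5
python3 - <<'E'
from h import *; from cell import env
o=env.get_obs(); st(o)
for n in('scene','side','wrist'):
    c=env.read_camera(n); pickle.dump(c,open(f'pics/{n}2.pkl','wb')); cv2.imwrite(f'pics/{n}2.png',c['pixels'][:,:,::-1])
a=cv2.imread('pics/scene2.png')[200:350,270:450]; b=cv2.imread('pics/wrist2.png')
b=cv2.resize(b[:360,160:480],None,fx=1.25,fy=1.25);a=cv2.resize(a,(450,375))
v=np.zeros((450,850,3),'uint8'); v[:375,:450]=a; v[:450,450:]=b[:450,:400]
cv2.imwrite('pics/c2.png',cv2.resize(v,(800,424)))
E
```

```text
time_s: 1.72
tool_pos: [0.5334, 0.0701, 0.045]
tool_rot: [179.9, -0.0, 79.2]
force: [-0.3, -0.1, 0.5]
grip_width: 0.06
t 1.73 pos [533.4   70.11  45.  ] rot [ 1.7985e+02 -5.0000e-02  7.9230e+01] F [-0.3 -0.1  0.5] tau [ 0.03 -0.06 -0.  ] w 60.01
```

View pics/c2.png

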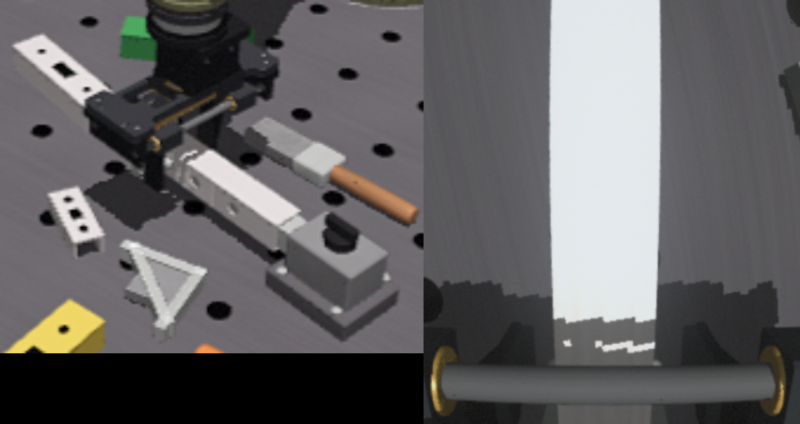

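The fingers straddle the tube at the first hole. In the crop, holes 2 and 3 are visible at (195,182) and (232,210). Closing now.

```bash
python3 -m creep '[{"tx":0,"ty":0,"tz":0,"rx":0,"ry":0,"rz":0},{"tx":0,"ty":0,"tz":0,"rx":0,"ry":0,"rz":0},{"tx":0,"ty":0,"tz":0,"rx":0,"ry":0,"rz":0},{"tx":0,"ty":0,"tz":0,"rx":0,"ry":0,"rz":0}]' 0.02 5
python3 - <<'E'
from h import *; from cell import env
o=env.get_obs(); st(o)
E
```

```text
time_s: 2.38
tool_pos: [0.532, 0.0701, 0.0438]
tool_rot: [180.0, -0.0, 79.2]
force: [-1.0, -0.4, 1.6]
grip_width: 0.0319
t 2.38 pos [532.    70.14  43.78] rot [179.98  -0.    79.25] F [-1.  -0.4  1.6] tau [-0.09  0.06 -0.01] w 31.9
```

Centred, with the buttons flush (31.9 mm). Firming the grip and starting to draw along tool -x.

```bash
python3 -m creep '[{"tx":0,"ty":0,"tz":0,"rx":0,"ry":0,"rz":0},{"tx":0,"ty":0,"tz":0,"rx":0,"ry":0,"rz":0},{"tx":-0.001,"ty":0,"tz":0,"rx":0,"ry":0,"rz":0},{"tx":-0.001,"ty":0,"tz":0,"rx":0,"ry":0,"rz":0},{"tx":0,"ty":0,"tz":0,"rx":0,"ry":0,"rz":0}]' 0.02 25
python3 - <<'E'
from h import *; from cell import env
o=env.get_obs(); st(o)
E
```

```text
time_s: 3.0
tool_pos: [0.532, 0.0699, 0.0438]
tool_rot: [179.9, -0.1, 79.3]
force: [1.0, 4.4, 1.1]
grip_width: 0.0315
t 3.0 pos [531.95  69.95  43.78] rot [ 1.7995e+02 -1.3000e-01  7.9300e+01] F [1.  4.4 1.1] tau [ 1.03 -0.15 -0.13] w 31.47
```

```bash
python3 -m creep '[{"tx":-0.001,"ty":0,"tz":0,"rx":0,"ry":0,"rz":0},{"tx":-0.001,"ty":0,"tz":0,"rx":0,"ry":0,"rz":0},{"tx":0,"ty":0,"tz":0,"rx":0,"ry":0,"rz":0}]' 0.02 25;python3 -m creep '[{"tx":-0.001,"ty":0,"tz":0,"rx":0,"ry":0,"rz":0},{"tx":-0.001,"ty":0,"tz":0,"rx":0,"ry":0,"rz":0},{"tx":0,"ty":0,"tz":0,"rx":0,"ry":0,"rz":0}]' 0.02 25
python3 - <<'E'
from h import *; from cell import env
o=env.get_obs(); st(o)
E
```

```text
time_s: 3.38
tool_pos: [0.5317, 0.0686, 0.0438]
tool_rot: [179.9, -0.2, 79.3]
force: [1.7, 6.5, 0.1]
grip_width: 0.0317
time_s: 3.75
tool_pos: [0.5313, 0.0668, 0.0438]
tool_rot: [179.9, -0.2, 79.3]
force: [2.1, 7.2, 0.5]
grip_width: 0.0315
t 3.75 pos [531.33  66.76  43.77] rot [179.94  -0.19  79.32] F [2.1 7.2 0.5] tau [ 1.34 -0.22 -0.1 ] w 31.5
```

```bash
python3 -m creep '[{"tx":-0.0015,"ty":0,"tz":0,"rx":0,"ry":0,"rz":0},{"tx":-0.0015,"ty":0,"tz":0,"rx":0,"ry":0,"rz":0},{"tx":-0.001,"ty":0,"tz":0,"rx":0,"ry":0,"rz":0},{"tx":0,"ty":0,"tz":0,"rx":0,"ry":0,"rz":0}]' 0.02 25;python3 -m creep '[{"tx":-0.002,"ty":0,"tz":0,"rx":0,"ry":0,"rz":0},{"tx":-0.002,"ty":0,"tz":0,"rx":0,"ry":0,"rz":0},{"tx":-0.002,"ty":0,"tz":0,"rx":0,"ry":0,"rz":0},{"tx":0,"ty":0,"tz":0,"rx":0,"ry":0,"rz":0}]' 0.02 25
python3 - <<'E'
from h import *; from cell import env
o=env.get_obs(); st(o)
for n in('scene','wrist'):
    c=env.read_camera(n); pickle.dump(c,open(f'pics/{n}3.pkl','wb')); cv2.imwrite(f'pics/{n}3.png',c['pixels'][:,:,::-1])
a=cv2.imread('pics/scene3.png')[200:350,270:450]; b=cv2.imread('pics/wrist3.png')
b=cv2.resize(b[:360,160:480],None,fx=1.25,fy=1.25);a=cv2.resize(a,(450,375),interpolation=cv2.INTER_CUBIC)
v=np.zeros((450,850,3),'uint8'); v[:375,:450]=a; v[:450,450:]=b[:450,:400]
cv2.imwrite('pics/c3.png',cv2.resize(v,(800,424)))
E
```

```text
time_s: 4.25
tool_pos: [0.531, 0.0652, 0.0438]
tool_rot: [179.9, -0.4, 79.4]
force: [3.6, 11.1, -2.1]
grip_width: 0.0315
time_s: 4.75
tool_pos: [0.5293, 0.0564, 0.0438]
tool_rot: [179.9, -0.2, 79.3]
force: [0.4, 5.8, 1.9]
grip_width: 0.0316
t 4.75 pos [529.35  56.41  43.78] rot [ 1.7995e+02 -1.5000e-01  7.9300e+01] F [0.4 5.8 1.9] tau [ 1.14 -0.15 -0.09] w 31.59
```

View pics/c3.png

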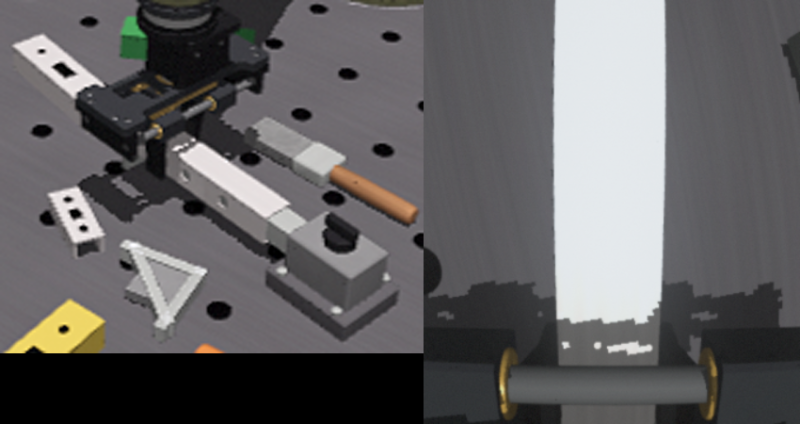

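The tube is moving with the pads. It is about 14 mm out, and more of the inner tube shows at (285,220). Continuing.

```bash
python3 -m creep '[{"tx":-0.003,"ty":0,"tz":0,"rx":0,"ry":0,"rz":0},{"tx":-0.003,"ty":0,"tz":0,"rx":0,"ry":0,"rz":0},{"tx":-0.003,"ty":0,"tz":0,"rx":0,"ry":0,"rz":0},{"tx":-0.003,"ty":0,"tz":0,"rx":0,"ry":0,"rz":0},{"tx":-0.002,"ty":0,"tz":0,"rx":0,"ry":0,"rz":0},{"tx":0,"ty":0,"tz":0,"rx":0,"ry":0,"rz":0}]' 0.02 25;python3 -m creep '[{"tx":-0.0015,"ty":0,"tz":0,"rx":0,"ry":0,"rz":0},{"tx":-0.0015,"ty":0,"tz":0,"rx":0,"ry":0,"rz":0},{"tx":-0.0015,"ty":0,"tz":0,"rx":0,"ry":0,"rz":0},{"tx":0,"ty":0,"tz":0,"rx":0,"ry":0,"rz":0}]' 0.02 25
python3 - <<'E'
from h import *; from cell import env
o=env.get_obs(); st(o)
f=lambda o:((o['tool_pos'][:2]-[.532,.07014])@[np.cos(np.radians(-100.75)),np.sin(np.radians(-100.75))]*1000).round(1)
print(f(o))
E
```

```text
time_s: 5.6
tool_pos: [0.5266, 0.0424, 0.0438]
tool_rot: [180.0, -0.1, 79.3]
force: [-0.0, 4.8, 1.8]
grip_width: 0.0315
time_s: 6.1
tool_pos: [0.5254, 0.0363, 0.0437]
tool_rot: [180.0, 0.0, 79.3]
force: [-1.3, 0.5, 4.4]
grip_width: 0.0314
t 6.1 pos [525.43  36.32  43.71] rot [1.800e+02 1.000e-02 7.927e+01] F [-1.3  0.5  4.4] tau [ 0.21  0.21 -0.08] w 31.42
34.5
```

```bash
for i in 1 2 3; do python3 -m creep '[{"tx":-0.001,"ty":0,"tz":0,"rx":0,"ry":0,"rz":0},{"tx":-0.001,"ty":0,"tz":0,"rx":0,"ry":0,"rz":0},{"tx":0,"ty":0,"tz":0,"rx":0,"ry":0,"rz":0}]' 0.02 25; done
python3 - <<'E'
from h import *; from cell import env
o=env.get_obs(); st(o)
f=lambda o:((o['tool_pos'][:2]-[.532,.07014])@[np.cos(np.radians(-100.75)),np.sin(np.radians(-100.75))]*1000).round(1)
print(f(o))
E
```

```text
time_s: 6.48
tool_pos: [0.5249, 0.0336, 0.0437]
tool_rot: [-180.0, 0.0, 79.2]
force: [-1.3, 0.3, 5.3]
grip_width: 0.0317
time_s: 6.85
tool_pos: [0.5248, 0.0326, 0.0437]
tool_rot: [180.0, -0.0, 79.3]
force: [-1.4, 3.0, 5.2]
grip_width: 0.0316
time_s: 7.22
tool_pos: [0.5246, 0.0317, 0.0438]
tool_rot: [180.0, -0.1, 79.3]
force: [-1.4, 5.6, 4.5]
grip_width: 0.0318
t 7.22 pos [524.58  31.7   43.75] rot [ 1.7997e+02 -1.0000e-01  7.9290e+01] F [-1.4  5.6  4.5] tau [ 1.14  0.15 -0.03] w 31.77
39.2
```

```bash
cat > look.py <<'E'
import sys
from h import *; from cell import env
k=sys.argv[1]; x0,y0,x1,y1=map(int,sys.argv[2:6]); cams=sys.argv[6].split(',')
o=env.get_obs(); st(o)
for n in cams:
    c=env.read_camera(n); pickle.dump(c,open(f'pics/{n}{k}.pkl','wb')); cv2.imwrite(f'pics/{n}{k}.png',c['pixels'][:,:,::-1])
a=cv2.imread(f'pics/{cams[0]}{k}.png')[y0:y1,x0:x1]; s=min(800/a.shape[1],600/a.shape[0])
cv2.imwrite(f'pics/c{k}.png',cv2.resize(a,None,fx=s,fy=s,interpolation=cv2.INTER_CUBIC))
E
python3 look.py 4 320 230 420 305 scene,wrist
```

```text
t 7.22 pos [524.58  31.7   43.75] rot [ 1.7997e+02 -1.0000e-01  7.9290e+01] F [-1.4  5.6  4.5] tau [ 1.14  0.15 -0.03] w 31.77
```

View pics/c4.png

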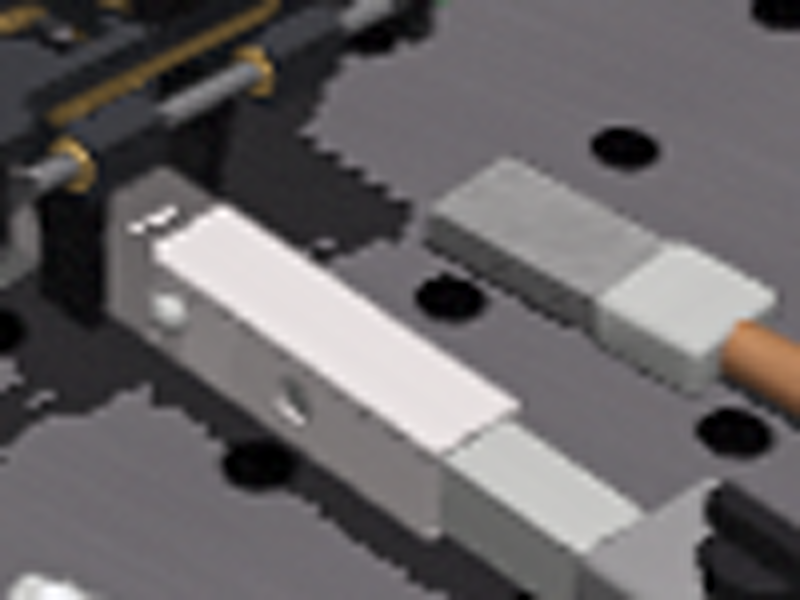

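The +y button stands proud in the second hole at crop (167,307), i.e. scene (341,268). The pull force is rising with little motion, so the tube is blocked at about 39 mm. Relaxing, opening and rising.

```bash
python3 -m creep '[{"tx":0.002,"ty":0,"tz":0,"rx":0,"ry":0,"rz":0},{"tx":0,"ty":0,"tz":0,"rx":0,"ry":0,"rz":0}]' 0.02 25; python3 -m creep '[{"tx":0,"ty":0,"tz":0,"rx":0,"ry":0,"rz":0},{"tx":0,"ty":0,"tz":0,"rx":0,"ry":0,"rz":0},{"tx":0,"ty":0,"tz":0,"rx":0,"ry":0,"rz":0},{"tx":0,"ty":0,"tz":-0.02,"rx":0,"ry":0,"rz":0},{"tx":0,"ty":0,"tz":-0.04,"rx":0,"ry":0,"rz":0},{"tx":0,"ty":0,"tz":-0.05,"rx":0,"ry":0,"rz":0},{"tx":0,"ty":0,"tz":-0.05,"rx":0,"ry":0,"rz":0},{"tx":0,"ty":0,"tz":0,"rx":0,"ry":0,"rz":0},{"tx":0,"ty":0,"tz":0,"rx":0,"ry":0,"rz":0}]' 0.06 25; python3 look.py 5 280 200 430 312 scene,side,wrist
```

```text
time_s: 7.58
tool_pos: [0.5246, 0.0318, 0.0437]
tool_rot: [-180.0, 0.0, 79.2]
force: [-1.8, 2.0, 5.5]
grip_width: 0.0315
time_s: 8.7
tool_pos: [0.5242, 0.0321, 0.2029]
tool_rot: [-180.0, 0.0, 79.2]
force: [0.5, 1.2, 0.4]
grip_width: 0.06
t 8.7 pos [524.24  32.05 202.92] rot [-1.7996e+02  3.0000e-02  7.9240e+01] F [0.5 1.2 0.4] tau [-0.02 -0.01 -0.  ] w 59.98
```

View pics/c5.png

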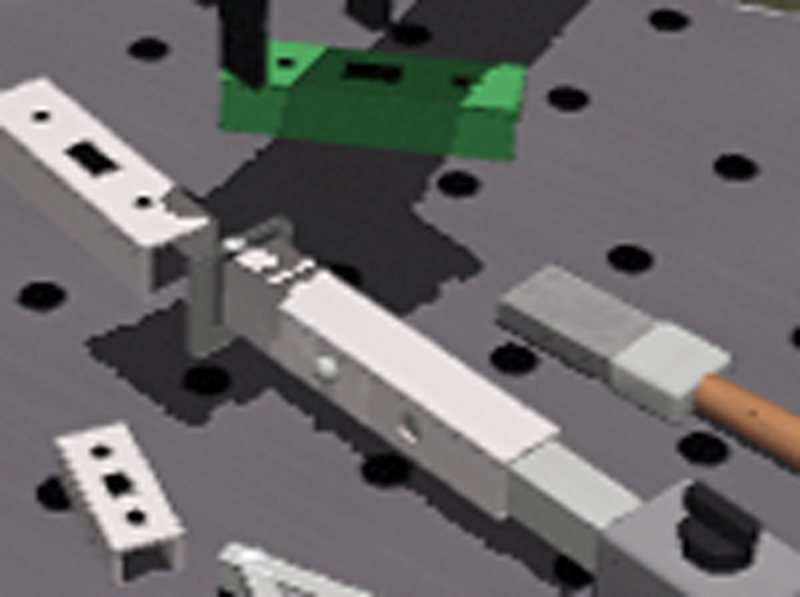

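View pics/wrist5.png

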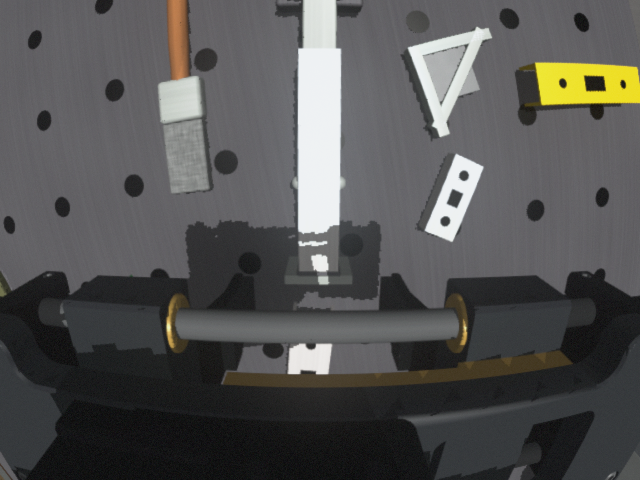

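Both buttons are proud at the wrist view's (297,183) and (342,184), and the tube is at about 39 mm. Rail candidates in the scene view:
- White, long, at (300,232).
- White, short, at (302,292), which is the short_rail.
- Green, at (350,217) and (325,175).
- Yellow, at (280,358).

Only the white long one beyond the plate fits, so I'm enlarging it to confirm and measure.

Run:
```python
import cv2,numpy as np
a=cv2.imread('pics/scene5.png')[200:275,265:345]; b=cv2.imread('pics/side5.png')[200:275,310:390]
f=lambda i:np.clip(cv2.resize(i,None,fx=5,fy=5,interpolation=cv2.INTER_CUBIC).astype(float)*1.3,0,255).astype('uint8')
cv2.imwrite('pics/rail5.png',np.hstack([f(a),f(b)]))
```

```text
(no output)
```

View pics/rail5.png

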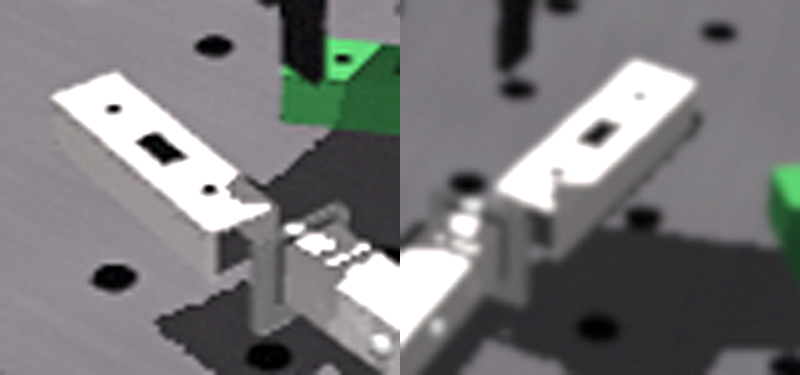

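```bash
cat > f2.py <<'E'
from h import *
s,d=ld('pics/scene5.pkl'),ld('pics/side5.pkl'); mm=lambda *a:np.array(a)/1000
S=lambda u,v:np.array([265+u/5,200+v/5]); D=lambda u,v:np.array([310+(u-400)/5,200+v/5])
R=[(s,mm(75,20,32),S(52,97)),(s,mm(75,-20,32),S(118,72)),(s,mm(-75,20,32),S(215,234)),(s,mm(-75,-20,32),S(270,205)),(s,mm(-75,20,0),S(215,275)),
(d,mm(75,20,32),D(635,60)),(d,mm(75,-20,32),D(697,85)),(d,mm(-75,20,32),D(498,189)),(d,mm(-75,-20,32),D(555,215)),(d,mm(-75,-20,0),D(553,253))]
q,r=fit(R,[0.482,-0.125,-1.85]); print('rail',q[:2],np.degrees(q[2])); print(r.round(1).tolist())
for RR in(R[:5],R[5:]): q1,_=fit(RR,q); print(q1[:2],np.degrees(q1[2]))
from cell import env
o=env.get_obs(); st(o); delta(o,[q[0],q[1],0.03],np.degrees(q[2])+180)
E
python3 f2.py
```

```text
rail [ 0.48245817 -0.12496267] -106.23845430301465
[[0.2, -0.9], [-0.3, -0.5], [-0.9, -1.0], [1.3, -0.5], [-0.8, 1.1], [-0.3, 0.6], [-0.4, 0.0], [-1.0, 0.0], [0.5, -0.1], [0.4, 2.0]]
[ 0.48362583 -0.12344218] -105.703591554843
[ 0.48250208 -0.12716957] -106.79720489443264
t 8.85 pos [523.65  32.12 201.79] rot [-1.7983e+02  6.0000e-02  7.9250e+01] F [-1.1  0.1 -1. ] tau [-0.05 -0.01  0.04] w 60.22
turn first (rotvec deg tool): [-0.17  0.07  5.49]  then shift mm: [-162.3    4.4  171.8]
```

```bash
python3 -m creep '[{"tx":0,"ty":0,"tz":0,"rx":0,"ry":0,"rz":5.5},{"tx":-0.055,"ty":0.0015,"tz":0,"rx":0,"ry":0,"rz":0},{"tx":-0.055,"ty":0.0015,"tz":0,"rx":0,"ry":0,"rz":0},{"tx":-0.052,"ty":0.0015,"tz":0.02,"rx":0,"ry":0,"rz":0},{"tx":0,"ty":0,"tz":0.05,"rx":0,"ry":0,"rz":0},{"tx":0,"ty":0,"tz":0.05,"rx":0,"ry":0,"rz":0},{"tx":0,"ty":0,"tz":0.015,"rx":0,"ry":0,"rz":0},{"tx":0,"ty":0,"tz":0,"rx":0,"ry":0,"rz":0},{"tx":0,"ty":0,"tz":0,"rx":0,"ry":0,"rz":0}]' 0.06 6; python3 look.py 6 250 180 370 270 scene,side
python3 - <<'E'
from h import *; from cell import env
o=env.get_obs(); st(o); delta(o,[.4825,-.125,.03],73.7)
E
```

```text
time_s: 9.98
tool_pos: [0.4853, -0.1246, 0.0703]
tool_rot: [179.8, -0.0, 73.8]
force: [-0.7, -0.5, 0.1]
grip_width: 0.0601
t 9.97 pos [ 485.26 -124.64   70.31] rot [ 1.7982e+02 -2.0000e-02  7.3770e+01] F [-0.7 -0.5  0.1] tau [ 0.05  0.01 -0.02] w 60.08
t 10.07 pos [ 485.2  -124.68   70.43] rot [ 1.798e+02 -2.000e-02  7.377e+01] F [ 0.3  0.8 -0. ] tau [ 0.02 -0.    0.01] w 60.23
turn first (rotvec deg tool): [ 0.2  -0.02  0.07]  then shift mm: [-1.1 -2.5 40.4]
```

View pics/c6.png

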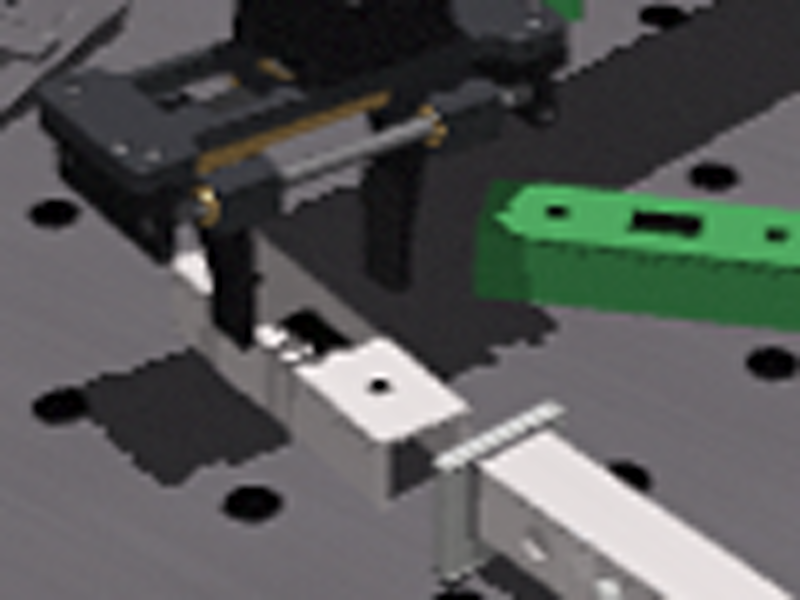

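```bash
python3 -m creep '[{"tx":0,"ty":-0.0025,"tz":0.02,"rx":0,"ry":0,"rz":0},{"tx":0,"ty":0,"tz":0.02,"rx":0,"ry":0,"rz":0},{"tx":0,"ty":0,"tz":0,"rx":0,"ry":0,"rz":0},{"tx":0,"ty":0,"tz":0,"rx":0,"ry":0,"rz":0}]' 0.06 6; python3 -m creep '[{"tx":0,"ty":0,"tz":0,"rx":0,"ry":0,"rz":0},{"tx":0,"ty":0,"tz":0,"rx":0,"ry":0,"rz":0},{"tx":0,"ty":0,"tz":0,"rx":0,"ry":0,"rz":0},{"tx":0,"ty":0,"tz":0,"rx":0,"ry":0,"rz":0}]' 0.03 6; python3 -m creep '[{"tx":0,"ty":0,"tz":0,"rx":0,"ry":0,"rz":0},{"tx":0,"ty":0,"tz":0,"rx":0,"ry":0,"rz":0}]' 0.03 20; python3 look.py 7 250 180 370 270 scene,side
python3 - <<'E'
from h import *; from cell import env
o=env.get_obs()
a=np.radians(-100.85); L=0.157+0.012
delta(o,[.532+L*np.cos(a),.07014+L*np.sin(a),.03],79.15)
E
```

```text
time_s: 10.58
tool_pos: [0.4823, -0.124, 0.0299]
tool_rot: [179.9, -0.0, 73.8]
force: [0.4, 0.6, 1.0]
grip_width: 0.0601
time_s: 11.08
tool_pos: [0.4818, -0.1239, 0.029]
tool_rot: [179.9, -0.0, 73.8]
force: [-1.2, 0.3, 2.7]
grip_width: 0.0401
time_s: 11.32
tool_pos: [0.4818, -0.1239, 0.0291]
tool_rot: [179.9, -0.0, 73.8]
force: [-0.7, -0.7, 5.4]
grip_width: 0.04
t 11.32 pos [ 481.81 -123.9    29.07] rot [179.93  -0.    73.75] F [-0.7 -0.7  5.4] tau [-0.06  0.03  0.02] w 40.01
turn first (rotvec deg tool): [ 0.06 -0.   -5.39]  then shift mm: [31.  12.8 -1. ]
```

View pics/c7.png

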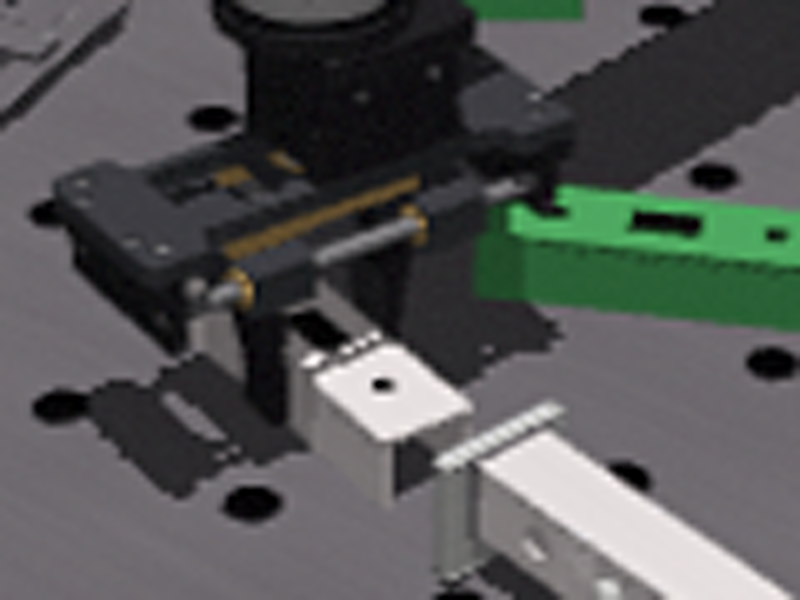

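Gripping at 40.0 mm, square. Lifting slightly, turning to the stop's heading and moving into line with a gap left.

```bash
python3 -m creep '[{"tx":0,"ty":0,"tz":-0.005,"rx":0,"ry":0,"rz":0},{"tx":0,"ty":0,"tz":0,"rx":0,"ry":0,"rz":-2.7},{"tx":0,"ty":0,"tz":0,"rx":0,"ry":0,"rz":-2.7},{"tx":0.004,"ty":0.0065,"tz":0,"rx":0,"ry":0,"rz":0},{"tx":0.006,"ty":0.0065,"tz":0,"rx":0,"ry":0,"rz":0},{"tx":0.008,"ty":0,"tz":0,"rx":0,"ry":0,"rz":0},{"tx":0,"ty":0,"tz":0,"rx":0,"ry":0,"rz":0},{"tx":0,"ty":0,"tz":0,"rx":0,"ry":0,"rz":0}]' 0.03 20; python3 look.py 8 250 180 370 270 scene,side
python3 - <<'E'
from h import *; from cell import env
o=env.get_obs()
a=np.radians(-100.85); L=0.157
delta(o,[.532+L*np.cos(a),.07014+L*np.sin(a),.03],79.15)
E
```

```text
time_s: 12.42
tool_pos: [0.4972, -0.1085, 0.0335]
tool_rot: [-180.0, 0.0, 79.2]
force: [-0.4, -0.4, -0.2]
grip_width: 0.0397
t 12.43 pos [ 497.19 -108.52   33.47] rot [-1.7998e+02  1.0000e-02  7.9160e+01] F [-0.4 -0.4 -0.2] tau [-0.01  0.01 -0.  ] w 39.72
turn first (rotvec deg tool): [-0.    0.01 -0.02]  then shift mm: [25.3  0.5  3.6]
```

View pics/c8.png

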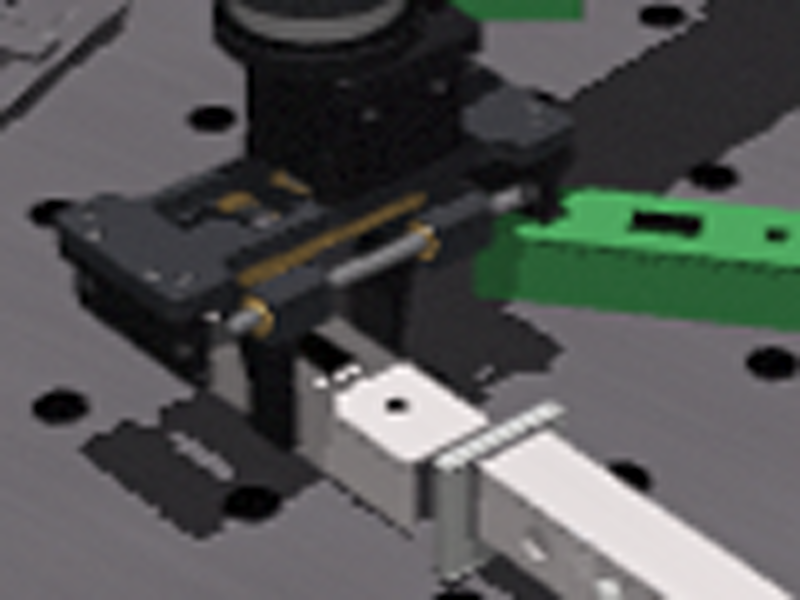

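Run:
```python
from h import *; from cell import env
c=env.read_camera('wrist'); pickle.dump(c,open('pics/wrist8.pkl','wb')); cv2.imwrite('pics/wrist8.png',c['pixels'][:,:,::-1])
a=cv2.imread('pics/side8.png')[200:290,280:380]; b=cv2.imread('pics/wrist8.png')[:300,180:460]
cv2.imwrite('pics/m8.png',np.hstack([cv2.resize(a,(420,378),interpolation=2),cv2.resize(b,(353,378))]))
```

```text
(no output)
```

View pics/m8.png

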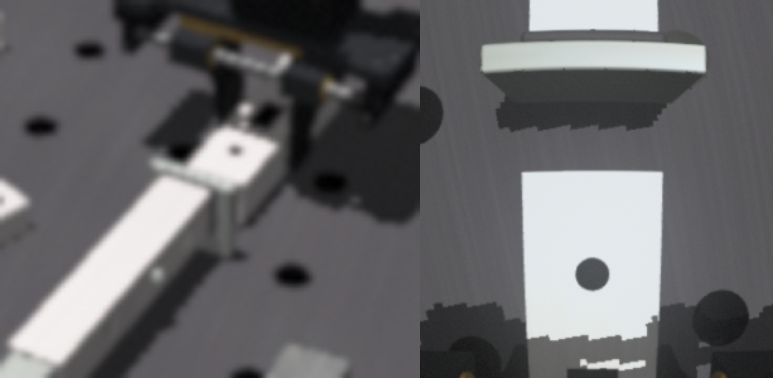

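The wrist view shows the rail end centred at crop u=592.5 against the plate at 593.5 (about 0.3 mm), with parallel edges and a gap of about 25 mm. Lowering and approaching.

```bash
python3 -m creep '[{"tx":0,"ty":0.0004,"tz":0.0025,"rx":0,"ry":0,"rz":0},{"tx":0,"ty":0,"tz":0.002,"rx":0,"ry":0,"rz":0},{"tx":0,"ty":0,"tz":0,"rx":0,"ry":0,"rz":0},{"tx":0,"ty":0,"tz":0,"rx":0,"ry":0,"rz":0}]' 0.03 20; python3 -m creep '[{"tx":0.004,"ty":0,"tz":0,"rx":0,"ry":0,"rz":0},{"tx":0.004,"ty":0,"tz":0,"rx":0,"ry":0,"rz":0},{"tx":0.004,"ty":0,"tz":0,"rx":0,"ry":0,"rz":0},{"tx":0.003,"ty":0,"tz":0,"rx":0,"ry":0,"rz":0},{"tx":0.002,"ty":0,"tz":0,"rx":0,"ry":0,"rz":0},{"tx":0,"ty":0,"tz":0,"rx":0,"ry":0,"rz":0},{"tx":0,"ty":0,"tz":0,"rx":0,"ry":0,"rz":0}]' 0.03 20
python3 - <<'E'
from h import *; from cell import env
o=env.get_obs(); st(o)
a=np.radians(-100.85); L=0.157
delta(o,[.532+L*np.cos(a),.07014+L*np.sin(a),.03],79.15)
c=env.read_camera('wrist'); pickle.dump(c,open('pics/wrist9.pkl','wb')); cv2.imwrite('pics/wrist9.png',c['pixels'][:,:,::-1])
b=cv2.imread('pics/wrist9.png')[:320,180:460]; cv2.imwrite('pics/m9.png',cv2.resize(b,None,fx=1.8,fy=1.8))
E
```

```text
time_s: 13.08
tool_pos: [0.4978, -0.1088, 0.0291]
tool_rot: [180.0, 0.0, 79.1]
force: [-0.3, -0.2, -0.8]
grip_width: 0.0398
time_s: 13.95
tool_pos: [0.501, -0.0918, 0.0291]
tool_rot: [180.0, -0.0, 79.2]
force: [-0.2, 0.6, -0.6]
grip_width: 0.0397
t 13.95 pos [501.03 -91.84  29.06] rot [ 1.800e+02 -1.000e-02  7.915e+01] F [-0.2  0.6 -0.6] tau [0.1  0.02 0.  ] w 39.71
turn first (rotvec deg tool): [ 0.   -0.01  0.  ]  then shift mm: [ 7.9 -0.1 -0.9]
```

View pics/m9.png

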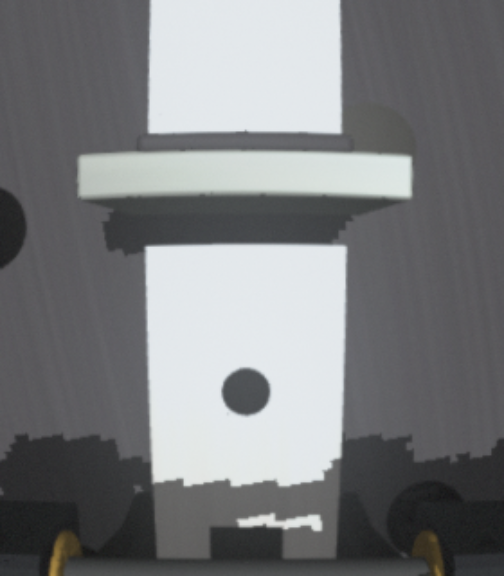

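```bash
python3 -m creep '[{"tx":0.002,"ty":0,"tz":0.0006,"rx":0,"ry":0,"rz":0},{"tx":0.0015,"ty":0,"tz":0,"rx":0,"ry":0,"rz":0},{"tx":0.0015,"ty":0,"tz":0,"rx":0,"ry":0,"rz":0},{"tx":0,"ty":0,"tz":0,"rx":0,"ry":0,"rz":0}]' 0.03 20; for i in 1 2 3; do python3 -m creep '[{"tx":0.001,"ty":0,"tz":0,"rx":0,"ry":0,"rz":0},{"tx":0.001,"ty":0,"tz":0,"rx":0,"ry":0,"rz":0},{"tx":0,"ty":0,"tz":0,"rx":0,"ry":0,"rz":0}]' 0.03 20; done
```

```text
time_s: 14.5
tool_pos: [0.5026, -0.0874, 0.0291]
tool_rot: [179.9, 0.0, 79.1]
force: [-1.2, -2.0, 5.5]
grip_width: 0.0399
time_s: 14.88
tool_pos: [0.503, -0.0855, 0.0291]
tool_rot: [179.9, 0.0, 79.1]
force: [-0.2, -2.8, 5.0]
grip_width: 0.0399
time_s: 15.25
tool_pos: [0.5032, -0.0842, 0.029]
tool_rot: [179.9, 0.1, 79.1]
force: [-1.5, -4.5, 5.7]
grip_width: 0.0401
time_s: 15.62
tool_pos: [0.5033, -0.0831, 0.029]
tool_rot: [179.9, 0.1, 79.1]
force: [-0.8, -6.1, 6.1]
grip_width: 0.0399
```

```bash
for i in 1 2; do python3 -m creep '[{"tx":0.001,"ty":0,"tz":0,"rx":0,"ry":0,"rz":0},{"tx":0.001,"ty":0,"tz":0,"rx":0,"ry":0,"rz":0},{"tx":0,"ty":0,"tz":0,"rx":0,"ry":0,"rz":0}]' 0.03 20; done
python3 - <<'E'
from h import *; from cell import env
o=env.get_obs(); st(o)
for n in ('wrist','scene'):
    c=env.read_camera(n); pickle.dump(c,open(f'pics/{n}10.pkl','wb')); cv2.imwrite(f'pics/{n}10.png',c['pixels'][:,:,::-1])
b=cv2.imread('pics/wrist10.png')[:320,180:460]; cv2.imwrite('pics/m10.png',cv2.resize(b,None,fx=1.8,fy=1.8))
E
```

```text
time_s: 16.0
tool_pos: [0.5035, -0.0823, 0.0291]
tool_rot: [179.9, 0.2, 79.0]
force: [-2.5, -8.3, 6.3]
grip_width: 0.0397
time_s: 16.38
tool_pos: [0.5035, -0.082, 0.029]
tool_rot: [179.9, 0.3, 79.0]
force: [-2.4, -11.7, 7.2]
grip_width: 0.0396
t 16.38 pos [503.47 -82.03  29.03] rot [179.95   0.3   79.  ] F [ -2.4 -11.7   7.2] tau [-2.42  0.58  0.08] w 39.62
```

View pics/m10.png

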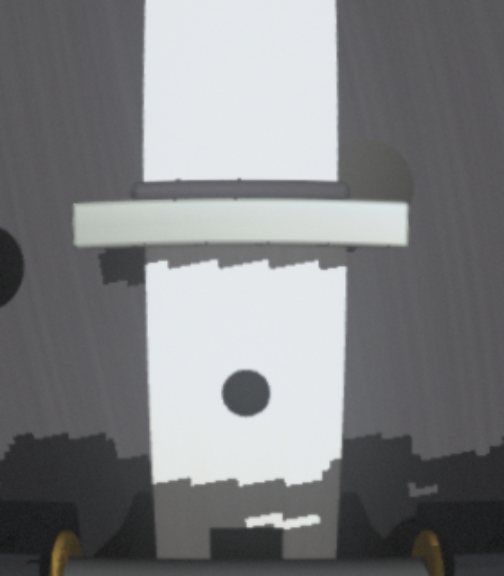

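In contact and pushing at about 12 N with motion stopped, so the play is taken up. The rail sits about 1 mm off centre: rail centre u=246 against plate u=241 in the crop. I'll back off a little, correct that and press again.

```bash
python3 -m creep '[{"tx":-0.004,"ty":0,"tz":0,"rx":0,"ry":0,"rz":0},{"tx":-0.004,"ty":0,"tz":-0.0008,"rx":0,"ry":0,"rz":0},{"tx":0,"ty":-0.001,"tz":0,"rx":0,"ry":0,"rz":0},{"tx":0,"ty":0,"tz":0,"rx":0,"ry":0,"rz":0},{"tx":0,"ty":0,"tz":0,"rx":0,"ry":0,"rz":0}]' 0.03 20
python3 - <<'E'
from h import *; from cell import env
o=env.get_obs(); st(o)
for n in ('wrist',):
    c=env.read_camera(n); pickle.dump(c,open(f'pics/{n}11.pkl','wb')); cv2.imwrite(f'pics/{n}11.png',c['pixels'][:,:,::-1])
b=cv2.imread('pics/wrist11.png')[:320,180:460]; cv2.imwrite('pics/m11.png',cv2.resize(b,None,fx=1.8,fy=1.8))
E
```

```text
time_s: 17.1
tool_pos: [0.5013, -0.0845, 0.0291]
tool_rot: [-180.0, -0.0, 79.2]
force: [-0.0, 0.2, 0.5]
grip_width: 0.0399
t 17.1 pos [501.27 -84.53  29.09] rot [-179.99   -0.     79.18] F [-0.   0.2  0.5] tau [-0.17 -0.08  0.02] w 39.94
```

View pics/m11.png

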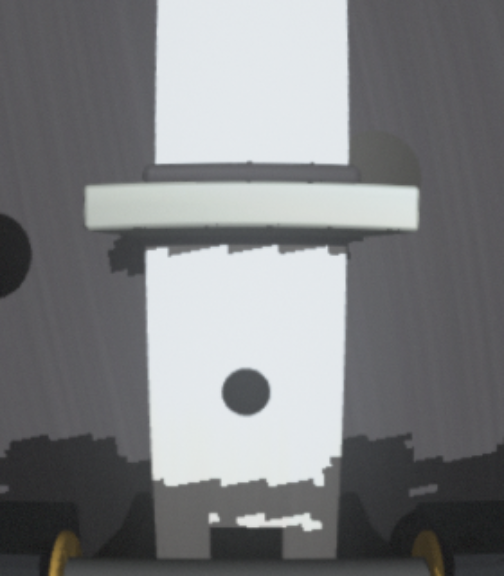

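```bash
cat > lat.py <<'E'
from h import *; from cell import env
o=env.get_obs(); st(o); a=np.radians(-100.85); v=np.array(o['tool_pos'])[:2]-[.532,.07014]
print('along',round((v@[np.cos(a),np.sin(a)])*1000,2),'lateral(tool y)',round((v@[-np.sin(a),np.cos(a)])*1000,2))
E
python3 -m creep '[{"tx":0,"ty":0.0011,"tz":0,"rx":0,"ry":0,"rz":0},{"tx":0,"ty":0,"tz":0,"rx":0,"ry":0,"rz":0},{"tx":0,"ty":0,"tz":0,"rx":0,"ry":0,"rz":0}]' 0.03 20; python3 lat.py; python3 -m creep '[{"tx":0.002,"ty":0,"tz":0,"rx":0,"ry":0,"rz":0},{"tx":0.001,"ty":0,"tz":0,"rx":0,"ry":0,"rz":0},{"tx":0,"ty":0,"tz":0,"rx":0,"ry":0,"rz":0}]' 0.03 20; python3 lat.py
```

```text
time_s: 17.52
tool_pos: [0.5022, -0.0849, 0.0291]
tool_rot: [-180.0, -0.0, 79.2]
force: [1.0, -0.4, 0.1]
grip_width: 0.0398
t 17.52 pos [502.24 -84.94  29.11] rot [-179.98   -0.     79.15] F [ 1.  -0.4  0.1] tau [-0.01  0.06 -0.01] w 39.82
along 157.91 lateral(tool y) -0.04
time_s: 17.9
tool_pos: [0.5029, -0.0823, 0.0292]
tool_rot: [-180.0, 0.0, 79.1]
force: [0.0, -0.3, -0.5]
grip_width: 0.0399
t 17.9 pos [502.91 -82.3   29.16] rot [-1.800e+02  2.000e-02  7.915e+01] F [ 0.  -0.3 -0.5] tau [-0.21  0.03  0.03] w 39.87
along 155.19 lateral(tool y) 0.13
```

```bash
for i in 1 2; do python3 -m creep '[{"tx":0.001,"ty":0,"tz":0,"rx":0,"ry":0,"rz":0},{"tx":0.001,"ty":0,"tz":0,"rx":0,"ry":0,"rz":0},{"tx":0,"ty":0,"tz":0,"rx":0,"ry":0,"rz":0}]' 0.03 20;python3 lat.py; done
```

```text
time_s: 18.27
tool_pos: [0.5028, -0.0821, 0.0292]
tool_rot: [-180.0, 0.1, 79.1]
force: [-1.6, -6.0, -0.2]
grip_width: 0.04
t 18.27 pos [502.85 -82.11  29.18] rot [-1.7998e+02  1.2000e-01  7.9070e+01] F [-1.6 -6.  -0.2] tau [-1.23  0.36 -0.11] w 39.97
along 155.02 lateral(tool y) 0.03
time_s: 18.65
tool_pos: [0.5029, -0.0819, 0.0292]
tool_rot: [-180.0, 0.2, 79.0]
force: [-2.1, -9.2, 0.1]
grip_width: 0.0399
t 18.65 pos [502.86 -81.88  29.23] rot [-179.97    0.24   79.02] F [-2.1 -9.2  0.1] tau [-1.87  0.45 -0.02] w 39.94
along 154.79 lateral(tool y) 0.0
```

```bash
python3 -m creep '[{"tx":0.001,"ty":0,"tz":0,"rx":0,"ry":0,"rz":0},{"tx":0.001,"ty":0,"tz":0,"rx":0,"ry":0,"rz":0},{"tx":0,"ty":0,"tz":0,"rx":0,"ry":0,"rz":0},{"tx":0,"ty":0,"tz":0,"rx":0,"ry":0,"rz":0}]' 0.03 20;python3 lat.py
python3 - <<'E'
from h import *; from cell import env
for n in ('wrist',):
    c=env.read_camera(n); pickle.dump(c,open(f'pics/{n}12.pkl','wb')); cv2.imwrite(f'pics/{n}12.png',c['pixels'][:,:,::-1])
b=cv2.imread('pics/wrist12.png')[:320,180:460]; cv2.imwrite('pics/m12.png',cv2.resize(b,None,fx=1.8,fy=1.8))
E
```

```text
time_s: 19.15
tool_pos: [0.5029, -0.0816, 0.0292]
tool_rot: [-180.0, 0.3, 79.0]
force: [-3.2, -12.6, 0.6]
grip_width: 0.0399
t 19.15 pos [502.87 -81.61  29.17] rot [-179.96    0.35   78.97] F [ -3.2 -12.6   0.6] tau [-2.64  0.63 -0.02] w 39.93
along 154.53 lateral(tool y) -0.04
```

View pics/m12.png

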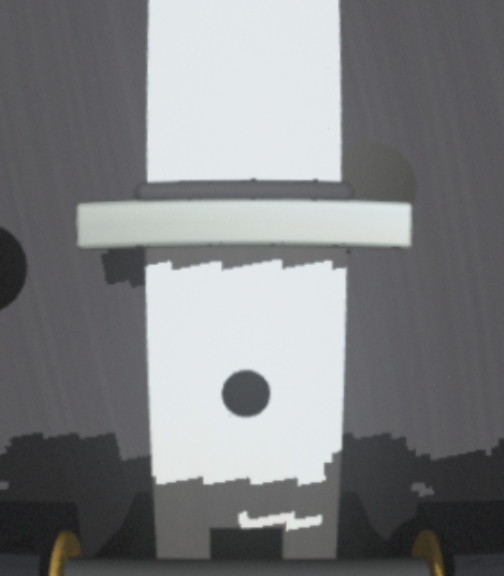

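Centred to about 0.35 mm and square, held at 13 N against the lock. Easing off most of the push, then releasing.

```bash
python3 -m creep '[{"tx":-0.002,"ty":0,"tz":0.0002,"rx":0,"ry":0,"rz":0},{"tx":-0.0015,"ty":0,"tz":0,"rx":0,"ry":0,"rz":0},{"tx":0,"ty":0,"tz":0,"rx":0,"ry":0,"rz":0},{"tx":0,"ty":0,"tz":0,"rx":0,"ry":0,"rz":0}]' 0.03 20;python3 lat.py
```

```text
time_s: 19.7
tool_pos: [0.5029, -0.0818, 0.0292]
tool_rot: [-180.0, 0.1, 79.1]
force: [-1.7, -5.9, 1.0]
grip_width: 0.0394
t 19.7 pos [502.88 -81.84  29.15] rot [-1.7998e+02  1.4000e-01  7.9060e+01] F [-1.7 -5.9  1. ] tau [-1.43  0.43 -0.  ] w 39.43
along 154.75 lateral(tool y) 0.01
```

```bash
python3 -m creep '[{"tx":-0.0015,"ty":0,"tz":0,"rx":0,"ry":0,"rz":0},{"tx":0,"ty":0,"tz":0,"rx":0,"ry":0,"rz":0},{"tx":0,"ty":0,"tz":0,"rx":0,"ry":0,"rz":0}]' 0.03 6;python3 lat.py; python3 -m creep '[{"tx":0,"ty":0,"tz":0,"rx":0,"ry":0,"rz":0},{"tx":0,"ty":0,"tz":0,"rx":0,"ry":0,"rz":0},{"tx":0,"ty":0,"tz":0,"rx":0,"ry":0,"rz":0},{"tx":0,"ty":0,"tz":-0.02,"rx":0,"ry":0,"rz":0},{"tx":0,"ty":0,"tz":-0.05,"rx":0,"ry":0,"rz":0},{"tx":0,"ty":0,"tz":-0.05,"rx":0,"ry":0,"rz":0},{"tx":0,"ty":0,"tz":-0.05,"rx":0,"ry":0,"rz":0},{"tx":-0.05,"ty":0,"tz":0,"rx":0,"ry":0,"rz":0},{"tx":-0.05,"ty":0,"tz":0,"rx":0,"ry":0,"rz":0},{"tx":0,"ty":0,"tz":0,"rx":0,"ry":0,"rz":0},{"tx":0,"ty":0,"tz":0,"rx":0,"ry":0,"rz":0}]' 0.055 6; python3 look.py 13 270 190 430 310 scene,side,wrist
```

```text
time_s: 20.08
tool_pos: [0.5029, -0.082, 0.0291]
tool_rot: [-180.0, 0.1, 79.1]
force: [-3.0, -5.0, 0.9]
grip_width: 0.0396
t 20.07 pos [502.91 -81.97  29.14] rot [-1.7998e+02  6.0000e-02  7.9120e+01] F [-3.  -5.   0.9] tau [-1.11  0.5  -0.03] w 39.59
along 154.86 lateral(tool y) 0.06
time_s: 21.45
tool_pos: [0.4845, -0.1786, 0.199]
tool_rot: [180.0, -0.1, 79.2]
force: [-0.4, 1.1, -0.5]
grip_width: 0.0551
t 21.45 pos [ 484.53 -178.6   198.97] rot [ 1.800e+02 -5.000e-02  7.916e+01] F [-0.4  1.1 -0.5] tau [0.04 0.01 0.01] w 55.09
```

View pics/c13.png

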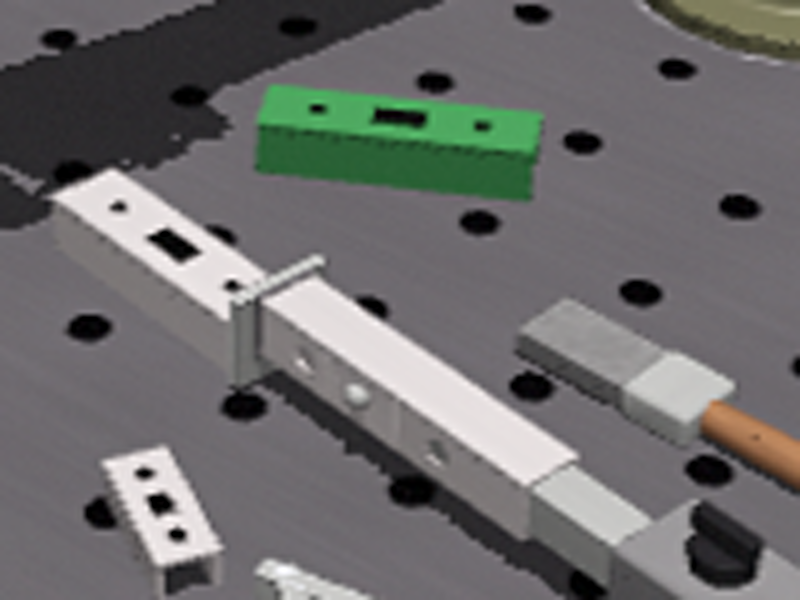

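View pics/wrist13.png

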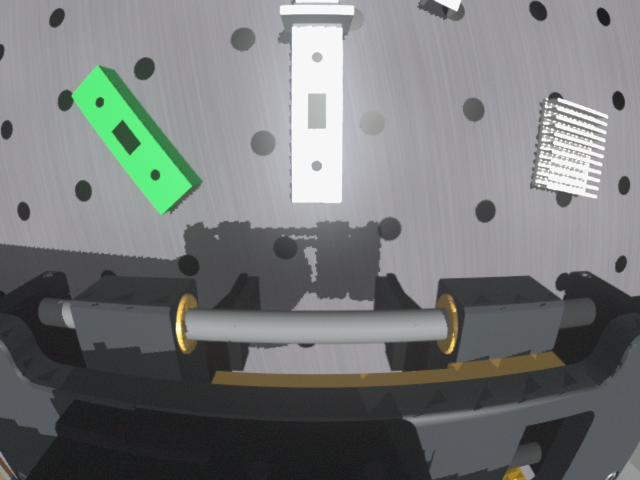

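Run:
```python
import cv2,numpy as np
a=cv2.imread('pics/wrist13.png')[0:75,270:365]; b=cv2.imread('pics/side13.png')[200:275,280:375]
f=lambda i:cv2.resize(i,(400,316),interpolation=cv2.INTER_CUBIC)
cv2.imwrite('pics/g13.png',np.hstack([f(a),f(b)]))
```

```text
(no output)
```

View pics/g13.png

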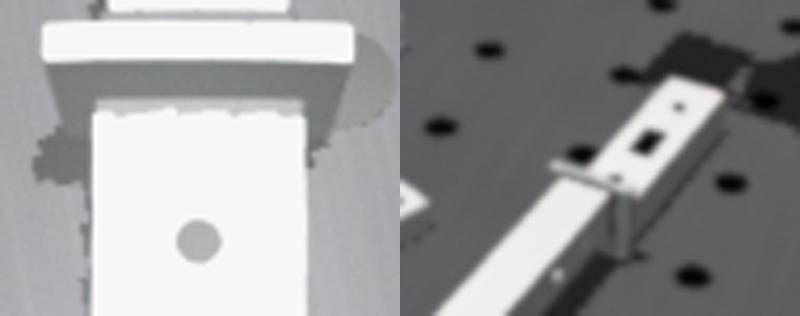

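Run:
```python
from h import *
w=ld('pics/wrist13.pkl'); K=w['intrinsics'];C=-w['R'].T@w['t']; a=np.radians(-100.85); M=np.array([.532,.07014])
def bp(u,v,z):
    m=np.array([(u-K[0,2])/K[0,0],(v-K[1,2])/K[1,1]]); r=np.hypot(*m); d=np.r_[m/r*np.sin(r),np.cos(r)]; d=w['R'].T@d
    X=C+d*(z-C[2])/d[2]; q=X[:2]-M; return (q@[np.cos(a),np.sin(a)]*1e3).round(1),(q@[-np.sin(a),np.cos(a)]*1e3).round(1)
g=lambda x,y:(270+x*95/400,y*75/316)
for n,p,z in (('plate L',g(43,61),.056),('plate R',g(354,61),.056),('rail nL',g(94,99),.032),('rail nR',g(305,99),.032),('rail fL',(291.5,203),.032),('rail fR',(342,203),.032)): print(n,bp(*p,z))
```

```text
plate L (np.float64(80.7), np.float64(-27.6))
plate R (np.float64(80.6), np.float64(28.1))
rail nL (np.float64(80.8), np.float64(-19.9))
rail nR (np.float64(80.7), np.float64(20.9))
rail fL (np.float64(231.7), np.float64(-20.8))
rail fR (np.float64(231.6), np.float64(21.2))
```

The plate face is at 80.65 mm and the rail end at 80.75 mm along the axis, so they touch. The lateral centres agree within about 0.3 mm, and the rail is square. Handing in.

Run:
```python
from cell import env
print(env.sign_off())
```

```text
the job is handed in; nothing more can be done
None
```

The job is done and handed in at about 21.6 s; no verdict is reported.

**Length stop:** I squeezed the two buttons flush and drew the outer tube out with at most about 12 N. It locked at about 39 mm. Both buttons were seen standing proud in the second holes just after that, before the rail was pushed. The last pictures show only the +y button, so the -y one was not looked at again.

**Rail:** I pressed the white channel end-on against the stop plate with up to about 13 N, until the tube stopped moving in the lock. The first press landed about 1 mm off centre, and my first correction overshot to about 1 mm the other way. I corrected it again and repeated the push before letting go.

**Last checks, from the wrist camera after release:**
- **Contact:** the plate face is at 80.65 mm and the rail end at 80.75 mm along the axis, so they touch within what I can measure.
- **Centring:** the rail is centred within about 0.3 mm.
- **Squareness:** the corners of each rail end lie within about 0.1 mm of each other along the axis, so the rail is square.
- **Other items:** the arm touched nothing else that I could see. I did not measure the other items' positions again at the end.

One move call was refused early on because its rows were incomplete; it moved nothing.

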